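Unscreen and present the check-ball pan

ROBOT

A 7-joint arm with a two-finger parallel gripper is mounted at the origin on the work surface. World frame = base frame: x ahead of the robot, y to its left, z up, the work surface at z = 0. Lengths are in m, angles in rad, forces in N, time in s.
With the tool pointing down it reaches from about 0.4 to 0.85 m from the base axis. Payload 10.4 kg.
Tool frame: the origin (TCP) lies midway between the tips of the shut fingers; the grasp point (between the pads) lies 19 mm behind it; z points along the fingers, y is the direction in which the jaws open and shut (so a half turn about z gives the same grasp; the last joint's range is limited). The gripper opens to 85 mm and grips with 20 to 120 N. Pads are 22 mm wide; open, the fingers measure 114 mm over their backs; the gripper's body (76 mm by 85 mm) begins 54 mm behind the grasp point. The pads swing forward as they close: fully open they stand 13 mm farther back than shut.
Start: joints at [-1.311, 0.332, -0.065, 1.46, 0.022, 1.35, -0.088], TCP at [0.174, 0.6, 0.231] pointing down, gripper open.
Joint ranges: [-2.6, 2.6], [-0.5, 2.12], [-1.47, 1.34], [0.16, 2.42], [-1.27, 4.41], [0.06, 2.06], [-2.6, 2.6]. Speed limits (rad/s): [2.22, 2.22, 2.79, 2.79, 3.14, 3.14, 3.14].

INTERFACE

Orientations are given as a unit quaternion [x, y, z, w].
In Python, from workcell import manip, camera, camera_info, workorder, nets gives the robot as it stands.
- The arm moves only by the tool apply_moves, never from a script. Its argument "commands" is a list of rows, each a list of 5 numbers: the shift along the tool's x, y, z in m, then the turn about the tool's z in degrees, then the gripper command: -1 is fully open, 1 is shut, values between are in proportion. A call has 1 to 5 rows; each row shifts and turns the pose as measured when the row begins, along the tool's axes as they then stand; what a row does not reach is not made up. A row lasts 1/12 s, in which the tool goes at most 41.7 mm and 7.16 degrees, less where a joint would pass 70% of its speed; a pose out of reach is approached as far as the arm can. A call is refused whole if a number of a shift passes 0.0417 or a number of a turn 7.16, either way. A call with a gripper value outside its range is refused whole. The fingers move at their own pace and stop on an object; "squeeze" is the grip in N (left out, the last holds). Time passes only in rows, so rows that do not move let the fingers close. It gives the time, the measured TCP pose, the force and the opening at its end, in the units of the state.
- manip.get_obs(): the state, without advancing time (a new reading comes with each control period).
- camera(name): name is "scene" or "side" or "wrist"; returns (picture, depth): 384x512x3 uint8, red, green, blue; 384x512 float32, m along the optical axis (not along the pixel's ray), 0 where there is no reading.
- camera_info(name): a dict with "camera_matrix" (3x3 intrinsics, pixels), "xyz" and "rotation" of the camera in the world; the wrist camera has in their place "T_tool_cam" (4x4, takes a point from camera to tool coordinates, whose origin is the TCP and whose axes are the flange's). Camera axes: x right, y down, z forward; pixel columns grow to the right and rows downward; lengths in m; the calibration is good to about 2 mm. A picture is of the moment at which its call begins: read the wrist's pose just before it. camera_info takes no time and is no camera call.
- workorder.hand_in(): hands the job in, once; it reports no verdict.
Trained networks look in the newest picture that a camera, given by its name, has taken for a name from the list of things; names that differ only in an ending like _2 or _b are one class to them, and where a whole thing is asked for, a point or a joint stands for the part that bears it (a point fixed in the world has none). Each returns a list of dicts, best first, with "conf" (0 to 1); they miss things now and then, are a little off and sometimes report something else, mostly with a low value. They report only what shows in the picture. A call takes as long as a camera call. They do not tell look-alikes from the thing itself.
- nets.look_for(camera, thing): "rect" ([left, top, width, height] in pixels, round what is visible of it).
- nets.place_of(camera, thing): "xy" ([column, row] in pixels: a listed point, or the origin of a listed thing).
The state is a dict: "clock": time; "joint_pos": joint angles; "joint_velocities": joint speeds; "tau": joint torques, N m; "position": TCP position; "ee_rot": TCP orientation; "ft_force": force on the tool from outside, world axes, zero at the start; "torque": the same for the moment, N m; "grip_width": opening from 0.0 (shut) to 1.0 (fully open).
Only numpy, scipy, OpenCV 4.12 (cv2) and the standard library are available. Lean on these libraries where they do the work, as an engineer would, in place of code of your own. Each camera call takes 0.05 s, during which the arm holds its last target. There are 200 camera calls.

TASK

Slide the draught screen straight up out of the stand's slot and stand it in the parking rack's trough. Then lift the balance pan by its stirrup, with the loose ball lying in it, straight up off its seat and, once it is clear, turn it a quarter turn (either way) so that the stirrup bar ends square to the stand's slot, keeping the pan level and the ball in the middle throughout. Finish while still holding the pan, level and still, about 100 mm above its seat; leave the other things alone.

Things in the scene. Friction and masses are not known exactly. Their poses are not given: they have to be found in the camera images.
- stand: Fixed aluminium plate 130 (x) x 200 (y) x 8 mm on the bench, left or right, yaw up to 20 degrees. Origin: centre of its underside, at bench height; z up. At y = -45 mm: round pan seat, top at z = 20 mm. At y = +45 mm: slotted holder, slot along x (108 mm long, 11 mm wide, floor at z = 8 mm, walls up to z = 40 mm).
- stand_seat (a point): Centre of the top of the pan's seat (disc 76 mm across, nothing holds the pan down), 20 mm above the bench; axes as stand.
- rack: Fixed white parking rack: one wide open trough along its x, on a 90 mm wide foot plate. Trough inside: 125 mm (x) by 22 mm (y), 40 mm deep, floor at z = 6 mm, walls 6 mm thick and up to z = 46 mm. Origin: centre of its underside at bench height, z up.
- rack_floor (a point): Centre of the trough's floor, 6 mm above the bench; axes as rack.
- screen: Draught screen: loose frosted plate, 100 (x) x 8 (y, its thickness) x 125 mm (z), about 115 g, standing upright in the stand's slot at the start. Origin: middle of its lower edge. It is gripped by the upper edge, across its 8 mm thickness; 80 mm of free space lies between it and the pan's stirrup.
- screen_top (a point): Middle of the screen's upper edge (125 mm above its origin); axes as screen.
- pan: Loose steel pan, 220 g, 117 mm across, floor dished (rises at 8 degrees), rim 22 mm high. Origin: centre of its underside, z up. A stirrup spans it along its x: legs at x = +-60 mm, straight bar on top (125 mm long, 10 mm wide in y, z = 66 to 78 mm). At the start it stands on its seat, bar parallel to the stand's x and the screen within about 2 degrees.
- pan_grip (a point): Middle of the stirrup bar, straight above the pan's centre, 72 mm above its underside; the place to grip, across the 10 mm width (along the pan's y); axes as pan.
- pan_centre (a point): Lowest point of the pan's dished floor, 5 mm above its underside; axes as pan.
- ball_center (a point): Centre of the loose white ceramic ball, 25 mm in diameter, 32 g, that lies in the middle of the pan and rolls freely; a fast start, stop or tilt sends it up the side.
- reagent: Bystander: small amber bottle with a black cap, 44 mm across, 85 mm high; leave alone. Origin: centre of its underside.
- beaker: Bystander: small glass beaker, 48 mm across, 55 mm high; leave alone. Origin: centre of its underside.
- hygrometer: Bystander: round dial instrument on a foot, 70 mm dial, 75 mm high; leave alone. Origin: centre of its underside.
- vials: Bystander: box 90 x 120 mm of small capped vials, 46 mm high; leave alone. Origin: centre of its underside.
- jar: Bystander: white jar 60 mm across, 70 mm high; leave alone. Origin: centre of its underside.
- spatula: Bystander: thin steel laboratory spatula lying flat, 190 mm long, 6 mm high; leave alone. Origin: centre of its underside.
- mouse: Bystander: grey computer mouse, 100 x 58 x 30 mm; leave alone. Origin: centre of its underside.
Mind the look-alikes: they are no part of the job. What is shaped like the screen but pink is not meant.

How it is judged:
By the outcome, as a careful person would: the job done as asked, in the order asked, and still so for the second after the job is handed in, while the arm keeps its last pose, push and grip.
It also fails if it takes over 61 s, if anything falls off the work surface, if the arm or the gripper's body presses on something with over 40 N, if the wrist force passes 120 N, or if a joint passes its speed limit or range.

## Working session

There is one attempt and no reset: what is moved stays moved. The work goes in short steps, Python scripts to look and compute and a tool call to move; the robot and the scene stay as the last step left them, time stands still between calls to the robot, and variables do not carry over. Pictures are saved under pics/ and viewed, about 8 in all and at most 12, crops included, and the job is handed in when it is done.

Besides the shell and the picture viewer there is one more tool, called as name(argument=value, ...), one argument or row to a line, values as JSON. apply_moves: Moves the arm, as the interface text tells. Its arguments: {"type":"object","properties":{"commands":{"type":"array","items":{"type":"array","items":{"type":"number"}}},"squeeze":{"type":"number"}},"required":["commands"]}

```bash
mkdir -p pics; ls; cat > h.py <<'E'
import numpy as np, cv2
from scipy.spatial.transform import Rotation as R
from workcell import manip, camera, camera_info, workorder, nets
def campose(name,obs=None):
    i=camera_info(name);K=np.array(i["camera_matrix"])
    if name=="wrist":
        o=obs or manip.get_obs();T=np.eye(4);T[:3,:3]=R.from_quat(o["ee_rot"]).as_matrix();T[:3,3]=o["position"]
        T=T@np.array(i["T_tool_cam"])
    else:
        T=np.eye(4);T[:3,3]=i["xyz"];r=np.array(i["rotation"]);T[:3,:3]=r if r.shape==(3,3) else R.from_quat(r.ravel()).as_matrix()
    return K,T
def cloud(depth,K,T):
    v,u=np.mgrid[:depth.shape[0],:depth.shape[1]]
    p=np.stack([(u-K[0,2])/K[0,0]*depth,(v-K[1,2])/K[1,1]*depth,depth],-1)
    return p@T[:3,:3].T+T[:3,3]
def atz(uv,z,K,T):
    d=T[:3,:3]@np.array([(uv[0]-K[0,2])/K[0,0],(uv[1]-K[1,2])/K[1,1],1]);return T[:3,3]+d*(z-T[2,3])/d[2]
def shot(name,fn=None):
    o=manip.get_obs();K,T=campose(name,o);im,d=camera(name)
    if fn: cv2.imwrite("pics/"+fn,im[...,::-1])
    return im,d,K,T
E
python3 - <<'E'
from h import *
for n in ["scene","side","wrist"]:
    im,d,K,T=shot(n,n+"0.png"); np.savez(n+"0.npz",im=im,d=d,K=K,T=T)
    print(n,T.round(3).tolist(),K[0,0])
    for t,z in [("screen_top",.133),("pan_grip",.092),("rack_floor",.006),("stand_seat",.02),("ball_center",.04)]:
        for r in nets.place_of(n,t)[:3]:
            print(t,np.round(r["xy"]),round(r["conf"],2),atz(r["xy"],z,K,T).round(3))
print(manip.get_obs())
a=cv2.imread("pics/scene0.png");b=cv2.imread("pics/side0.png")
cv2.imwrite("pics/both.png",np.hstack([a,b])[:,:] if 0 else a)
E
```

```text
pics
scene [[-0.816, 0.475, -0.33, 0.996], [0.579, 0.665, -0.472, 0.625], [-0.005, -0.576, -0.817, 1.191], [0.0, 0.0, 0.0, 1.0]] 385.7387180316424
screen_top [368. 239.] 0.98 [0.42  0.374 0.133]
screen_top [342. 188.] 0.83 [0.358 0.187 0.133]
screen_top [315. 221.] 0.55 [0.511 0.232 0.133]
pan_grip [295. 214.] 0.79 [0.529 0.16  0.092]
pan_grip [289. 168.] 0.45 [ 0.426 -0.004  0.092]
rack_floor [229. 161.] 0.68 [ 0.554 -0.214  0.006]
stand_seat [293. 218.] 0.75 [0.517 0.138 0.02 ]
ball_center [292. 219.] 0.41 [0.529 0.146 0.04 ]
side [[-0.998, -0.047, 0.036, 0.498], [-0.056, 0.557, -0.828, 1.066], [0.019, -0.829, -0.559, 0.836], [0.0, 0.0, 0.0, 1.0]] 451.8257957863767
screen_top [265. 238.] 0.94 [0.512 0.231 0.133]
screen_top [328. 230.] 0.91 [0.359 0.189 0.133]
screen_top [316. 285.] 0.76 [0.398 0.376 0.133]
pan_grip [260. 228.] 0.73 [0.527 0.145 0.092]
pan_grip [264. 274.] 0.56 [0.51  0.31  0.092]
rack_floor [257. 183.] 0.9 [ 0.553 -0.2    0.006]
rack_floor [261. 267.] 0.58 [0.521 0.198 0.006]
wrist [[0.279, 0.915, 0.291, 0.102], [0.96, -0.265, -0.085, 0.622], [-0.001, 0.303, -0.953, 0.375], [0.0, 0.0, 0.0, 1.0]] 332.8015537942412
{'clock': 0.9, 'joint_pos': array([-1.31058721,  0.33219603, -0.06472266,  1.46012765,  0.02159338,
        1.34990623, -0.08850104]), 'joint_velocities': array([ 3.20892776e-05, -1.06849468e-05,  6.85799064e-04,  2.04193232e-03,
       -6.24911692e-04, -2.30748936e-03, -2.09103095e-04]), 'tau': array([ 4.45508113e-04, -6.25232720e+01,  4.97433438e-02, -3.91821671e+01,
        1.65864889e-02,  1.98911097e-03,  1.95372814e-05]), 'position': array([0.17437882, 0.60018686, 0.23132685]), 'ee_rot': array([ 1.40922526e-01,  9.90020626e-01,  2.97978293e-05, -1.10660777e-05]), 'ft_force': array([ 0.49249591,  0.56210801, -0.18253685]), 'torque': array([-0.0415918 ,  0.05401082,  0.03231254]), 'grip_width': 1.0093875622503874}
```

View pics/scene0.png

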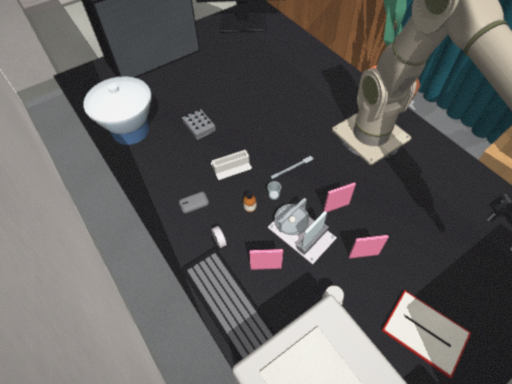

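View pics/side0.png

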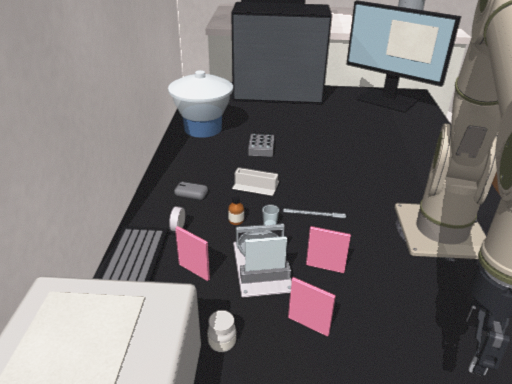

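The scene view shows four screen-shaped plates. Three are pink, at scene (340,196), (368,246) and (266,259). One is frosted grey, standing in the stand's slot at scene (315,228) and side (265,252). The frosted one is the one meant. The rack is at scene (231,164). I'll confirm with one enlarged crop and fit the poses from depth.

```bash
python3 - <<'E'
from h import *
P={}
for n in ["scene","side"]:
    z=np.load(n+"0.npz");P[n]=(cloud(z["d"],z["K"],z["T"]),z["im"],z["d"])
def reg(n,c,r,z0,z1):
    p,im,d=P[n];m=(d>0)&(np.hypot(p[...,0]-c[0],p[...,1]-c[1])<r)&(p[...,2]>z0)&(p[...,2]<z1);return p[m]
def fit(name,q):
    if len(q)<6: print(name,len(q));return
    c,s,a=cv2.minAreaRect((q[:,:2]*1000).astype(np.float32));print(name,len(q),np.round(c),np.round(s),round(a,1),"zmax",q[:,2].max().round(3))
for n in P:
    fit(n+" screen top",reg(n,(.512,.231),.075,.11,.15))
    fit(n+" screen",reg(n,(.512,.231),.075,.06,.15))
    fit(n+" bar",reg(n,(.527,.146),.075,.075,.1))
    fit(n+" rack top",reg(n,(.553,-.2),.1,.034,.06))
    fit(n+" rack all",reg(n,(.553,-.2),.1,.003,.06))
    fit(n+" stand",reg(n,(.52,.19),.14,.004,.012))
    fit(n+" around rack>60",reg(n,(.553,-.2),.15,.06,.3))
a=P["scene"][1][130:280,200:390,::-1];b=P["side"][1][165:345,170:360,::-1]
cv2.imwrite("pics/crop.png",np.hstack([cv2.resize(a,(400,316)),cv2.resize(b,(400,316))]))
cv2.imwrite("pics/crop.png",np.hstack([cv2.resize(a,None,fx=2.1,fy=2.1,interpolation=2),cv2.resize(b,None,fx=2.1,fy=1.75,interpolation=2)]))
E
```

```text
scene screen top 131 [513. 235.] [101.   9.] 11.0 zmax 0.139
scene screen 259 [513. 235.] [102.   9.] 11.0 zmax 0.139
scene bar 110 [530. 143.] [127.  13.] 10.5 zmax 0.1
scene rack top 241 [ 559. -200.] [ 41. 138.] 78.3 zmax 0.053
scene rack all 819 [ 555. -202.] [196. 189.] 25.3 zmax 0.053
scene stand 910 [514. 193.] [268. 272.] 10.3 zmax 0.012
scene around rack>60 0
side screen top 390 [511. 236.] [100.  14.] 11.6 zmax 0.136
side screen 1013 [510. 237.] [100.  16.] 12.0 zmax 0.136
side bar 268 [527. 145.] [124.  15.] 10.9 zmax 0.1
side rack top 350 [ 558. -195.] [ 44. 138.] 78.9 zmax 0.05
side rack all 904 [ 549. -192.] [191. 180.] 49.7 zmax 0.05
side stand 882 [506. 203.] [253. 226.] 11.9 zmax 0.012
side around rack>60 0
```

View pics/crop.png

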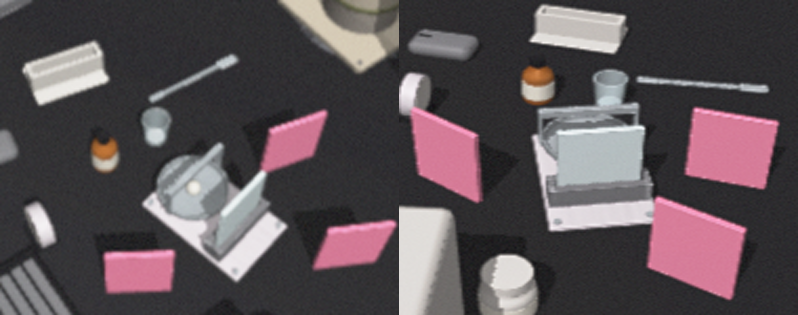

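The crop confirms it: the frosted grey plate in the stand's slot is the screen, and the pink ones are look-alikes. Screen at about (0.512, 0.235) yaw 11°, pan at about (0.529, 0.144), rack at about (0.558, -0.197) yaw -11.5°. I'll move above the screen.

apply_moves(
  commands=[
    [-0.0305, -0.0183, 0, 0, -1],
    [-0.0305, -0.0183, 0, 0, -1],
    [-0.0305, -0.0183, 0, 0, -1],
    [-0.0305, -0.0183, 0, 0, -1],
    [-0.0305, -0.0183, 0, 0, -1],
  ],
)

```text
clock: 1.32
position: [0.2908, 0.4715, 0.2296]
ee_rot: [0.133, 0.991, 0.001, -0.002]
ft_force: [0.5, 0.9, 0.5]
grip_width: 1.0
```

apply_moves(
  commands=[
    [-0.0305, -0.0183, 0, 0, -1],
    [-0.0305, -0.0183, 0, 0, -1],
    [-0.0305, -0.0183, 0, 0, -1],
    [-0.0305, -0.0183, 0, 0, -1],
    [-0.0305, -0.0183, 0, 0, -1],
  ],
)

```text
clock: 1.73
position: [0.4186, 0.3358, 0.23]
ee_rot: [0.133, 0.991, 0.002, -0.002]
ft_force: [0.9, 1.2, -0.2]
grip_width: 0.999
```

apply_moves(
  commands=[
    [0, 0, 0, -6.8, -1],
    [0, 0, 0, -6.8, -1],
    [0, 0, 0, -6.8, -1],
    [0, 0, 0, -6.8, -1],
    [0, 0, 0, 0, -1],
  ],
)

```text
clock: 2.15
position: [0.4271, 0.3254, 0.231]
ee_rot: [-0.106, 0.994, 0.002, 0.0]
ft_force: [-1.1, -0.4, -0.3]
grip_width: 1.001
```

```bash
cat >> h.py <<'E'
def to(xyz,jaw=None):
    "tool-frame shift, turn to reach target TCP and jaw angle (deg, mod 180)"
    o=manip.get_obs();M=R.from_quat(o["ee_rot"]).as_matrix()
    j=np.degrees(np.arctan2(M[1,1],M[0,1]));s="jaw %.1f tilt %.2f"%(j,np.degrees(np.arccos(-M[2,2])))
    if jaw is not None: s+=" turn %.1f"%-((jaw-j+90)%180-90)
    print("t",round(float(o["clock"]),2),"pos",o["position"].round(4),s,"shift",(M.T@(np.array(xyz)-o["position"])).round(4),"F",o["ft_force"].round(1),"w",round(float(o["grip_width"]),3),"j7",o["joint_pos"][6].round(2))
def near(p,d,c,r,z0,z1):
    m=(d>0)&(np.hypot(p[...,0]-c[0],p[...,1]-c[1])<r)&(p[...,2]>z0)&(p[...,2]<z1);return p[m]
def fit(name,q):
    if len(q)<6: print(name,len(q));return
    c,s,a=cv2.minAreaRect((q[:,:2]*1000).astype(np.float32));print(name,len(q),np.round(c,1),np.round(s,1),round(a,1),"z",np.percentile(q[:,2],[5,50,95]).round(4))
E
python3 - <<'E'
from h import *
im,d,K,T=shot("wrist","w1.png");p=cloud(d,K,T)
fit("top",near(p,d,(.512,.235),.075,.127,.145))
fit("scr",near(p,d,(.512,.235),.075,.08,.145))
fit("bar",near(p,d,(.529,.144),.075,.085,.105))
for t,z in [("screen_top",.133),("pan_grip",.098)]:
    for r in nets.place_of("wrist",t)[:3]: print(t,np.round(r["xy"]),round(r["conf"],2),atz(r["xy"],z,K,T).round(4))
to((.512,.235,.23),101)
E
```

```text
top 764 [488.1 229.8] [49.8  8.8] 11.3 z [0.128  0.1339 0.1352]
scr 2021 [494.9 231.4] [63.8  8.9] 11.7 z [0.0839 0.1188 0.1349]
bar 2367 [530.8 144.4] [126.   11.5] 10.6 z [0.0893 0.0987 0.1003]
screen_top [123. 258.] 0.88 [0.5115 0.234  0.133 ]
screen_top [324. 172.] 0.73 [0.4068 0.3751 0.133 ]
screen_top [73. 42.] 0.67 [0.3554 0.186  0.133 ]
pan_grip [ 38. 241.] 0.75 [0.5332 0.1453 0.098 ]
t 2.3 pos [0.4267 0.3258 0.2309] jaw 101.6 tilt 0.19 turn 0.6 shift [-0.0652 -0.1061  0.0006] F [-0.7 -0.7 -0.4] w 1.002 j7 1.05
```

View pics/w1.png

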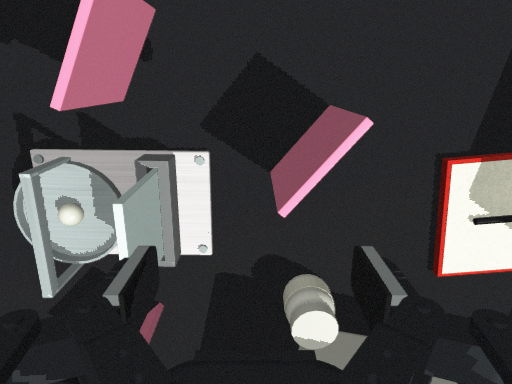

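Wrist view: the frosted screen is at about (122,230), the pan with its ball at (70,213), and the pink plate at (320,160). The fit agrees with the nets to about 1 mm. I'll go over the screen and then down.

apply_moves(
  commands=[
    [-0.016, -0.0265, 0, 0.6, -1],
    [-0.016, -0.0265, 0, 0, -1],
    [-0.016, -0.0265, 0, 0, -1],
    [-0.016, -0.0265, 0, 0, -1],
    [0, 0, 0, 0, -1],
  ],
)

```text
clock: 2.72
position: [0.5106, 0.2341, 0.2306]
ee_rot: [-0.091, 0.996, 0.002, 0.0]
ft_force: [0.0, -0.7, 0.2]
grip_width: 1.001
```

```bash
python3 -c "
from h import *
to((.512,.2346,.097),101.2)"
```

```text
t 2.72 pos [0.5106 0.2341 0.2306] jaw 100.4 tilt 0.24 turn -0.8 shift [-0.0013 -0.0003  0.1336] F [ 0.  -0.7  0.2] w 1.001 j7 1.28
```

apply_moves(
  commands=[
    [-0.001, 0, 0.03, -0.8, -1],
    [0, 0, 0.03, 0, -1],
    [0, 0, 0.03, 0, -1],
    [0, 0, 0.025, 0, -1],
    [0, 0, 0.01, 0, -1],
  ],
)

```text
clock: 3.13
position: [0.5157, 0.235, 0.1054]
ee_rot: [-0.087, 0.996, 0.004, 0.005]
ft_force: [-0.9, -0.1, -0.4]
grip_width: 1.001
```

```bash
python3 -c "
from h import *
to((.512,.2346,.097),101.2)"
```

```text
t 3.13 pos [0.5157 0.235  0.1054] jaw 100.0 tilt 0.72 turn -1.2 shift [0.0038 0.0002 0.0083] F [-0.9 -0.1 -0.4] w 1.001 j7 1.3
```

apply_moves(
  commands=[
    [0.002, 0, 0.006, -1.2, -1],
    [0, 0, 0, 0, -1],
  ],
)

```text
clock: 3.3
position: [0.5122, 0.2347, 0.097]
ee_rot: [-0.097, 0.995, 0.003, 0.003]
ft_force: [-0.2, 0.2, -1.3]
grip_width: 1.0
```

```bash
python3 -c "
from h import *
to((.512,.2346,.097),101.2)"
```

```text
t 3.3 pos [0.5122 0.2347 0.097 ] jaw 101.2 tilt 0.49 turn -0.0 shift [ 0.0002 -0.      0.    ] F [-0.2  0.2 -1.3] w 1.0 j7 1.32
```

Close on it.

apply_moves(
  commands=[
    [0, 0, 0, 0, 1],
    [0, 0, 0, 0, 1],
    [0, 0, 0, 0, 1],
    [0, 0, 0, 0, 1],
    [0, 0, 0, 0, 1],
  ],
  squeeze=40,
)

```text
clock: 3.72
position: [0.5145, 0.2368, 0.1025]
ee_rot: [-0.097, 0.995, 0.005, 0.006]
ft_force: [0.2, -0.6, -0.7]
grip_width: 0.301
```

apply_moves(
  commands=[
    [0, 0, 0, 0, 1],
    [0, 0, 0, 0, 1],
    [0, 0, 0, 0, 1],
    [0, 0, 0, 0, 1],
  ],
)

```text
clock: 4.05
position: [0.5152, 0.2362, 0.1035]
ee_rot: [-0.096, 0.995, 0.005, 0.007]
ft_force: [-0.2, -0.3, -1.1]
grip_width: 0.087
```

```bash
python3 -c "
from h import *
to((.512,.2346,.097),101.2)"
```

```text
t 4.05 pos [0.5152 0.2362 0.1035] jaw 101.1 tilt 0.97 turn -0.1 shift [ 0.0035 -0.0011  0.0065] F [-0.2 -0.3 -1.1] w 0.087 j7 1.32
```

apply_moves(
  commands=[
    [0, 0, -0.008, 0, 1],
    [0, 0, -0.012, 0, 1],
    [0, 0, -0.015, 0, 1],
    [0, 0, -0.02, 0, 1],
    [0, 0, -0.02, 0, 1],
  ],
)

```text
clock: 4.47
position: [0.5116, 0.2347, 0.18]
ee_rot: [-0.096, 0.995, 0.003, 0.004]
ft_force: [-0.4, -0.4, -1.0]
grip_width: 0.079
```

```bash
python3 -c "
from h import *
to((.512,.2346,.24),101.2)"
```

```text
t 4.47 pos [0.5116 0.2347 0.18  ] jaw 101.1 tilt 0.55 turn -0.1 shift [-0.0008  0.0002 -0.06  ] F [-0.4 -0.4 -1. ] w 0.079 j7 1.3
```

apply_moves(
  commands=[
    [0, 0, -0.02, 0, 1],
    [0, 0, -0.02, 0, 1],
    [0, 0, -0.016, 0, 1],
    [0, 0, -0.005, 0, 1],
    [0, 0, 0, 0, 1],
  ],
)

```text
clock: 4.88
position: [0.5125, 0.235, 0.2542]
ee_rot: [-0.096, 0.995, 0.006, 0.008]
ft_force: [0.4, -0.9, -1.1]
grip_width: 0.089
```

```bash
python3 - <<'E'
from h import *
to((.558,-.197,.245),78.5)
im,d,K,T=shot("wrist","w2.png")
im2,d,K,T=shot("side","s2.png")
cv2.imwrite("pics/m2.png",np.hstack([cv2.resize(im,(400,300)),cv2.resize(im2[150:330,160:400],(400,300))])[...,::-1])
E
```

```text
t 4.88 pos [0.5125 0.235  0.2542] jaw 101.1 tilt 1.16 turn 22.6 shift [ 0.0382 -0.4328  0.004 ] F [ 0.4 -0.9 -1.1] w 0.089 j7 1.29
```

View pics/m2.png

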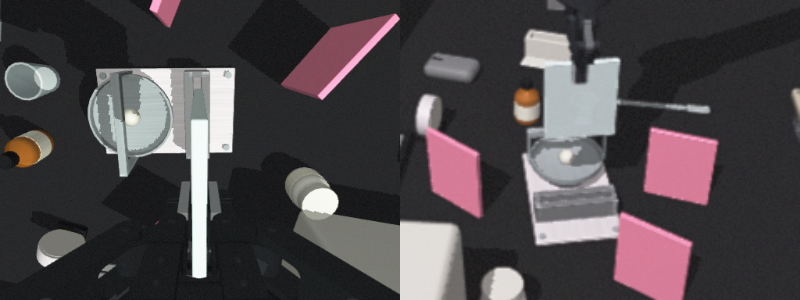

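The screen is held and clear of the slot; the ball is still centred in the pan. I'll carry it to the rack.

apply_moves(
  commands=[
    [0.001, -0.015, 0, 0, 1],
    [0.0025, -0.028, 0, 0, 1],
    [0.003, -0.035, 0, 0, 1],
    [0.003, -0.035, 0, 0, 1],
    [0.003, -0.035, 0, 0, 1],
  ],
)

```text
clock: 5.4
position: [0.5244, 0.0917, 0.2435]
ee_rot: [-0.105, 0.995, 0.005, 0.002]
ft_force: [1.4, -0.0, -0.3]
grip_width: 0.087
```

apply_moves(
  commands=[
    [0.003, -0.035, 0, 0, 1],
    [0.003, -0.035, 0, 0, 1],
    [0.003, -0.035, 0, 0, 1],
    [0.003, -0.035, 0, 0, 1],
    [0.003, -0.035, 0, 0, 1],
  ],
)

```text
clock: 5.82
position: [0.5424, -0.0907, 0.2349]
ee_rot: [-0.105, 0.994, 0.005, -0.003]
ft_force: [0.6, 0.5, -1.7]
grip_width: 0.088
```

apply_moves(
  commands=[
    [0, -0.03, 0, 0, 1],
    [0, -0.015, 0, 0, 1],
    [0, 0, 0, 6, 1],
    [0, 0, 0, 6.5, 1],
    [0, 0, 0, 6, 1],
  ],
)

```text
clock: 6.23
position: [0.5469, -0.149, 0.2272]
ee_rot: [0.067, 0.998, 0.002, -0.009]
ft_force: [-0.4, 0.3, -1.7]
grip_width: 0.084
```

```bash
python3 -c "
from h import *
to((.558,-.197,.245),78.5)"
```

```text
t 6.23 pos [ 0.5469 -0.149   0.2272] jaw 82.3 tilt 1.08 turn 3.8 shift [-0.0172 -0.046  -0.0183] F [-0.4  0.3 -1.7] w 0.084 j7 1.73
```

```bash
python3 - <<'E'
from h import *
im,d,K,T=shot("wrist","w3.png");p=cloud(d,K,T)
c=(.558,-.197)
fit("rack top",near(p,d,c,.085,.036,.055)); fit("rack all",near(p,d,c,.085,.025,.055)); 
fit("floor",near(p,d,c,.05,.002,.012))
for n in ("wrist",):
  for t,z in [("rack_floor",.006),("rack",0)]:
    for r in nets.place_of(n,t)[:2]: print(t,np.round(r["xy"]),round(r["conf"],2),atz(r["xy"],z,K,T).round(4))
q=near(p,d,(.547,-.149),.09,.12,.27); fit("held",q)
to((.558,-.197,.23),78.5)
E
```

```text
rack top 2206 [ 560.1 -199.3] [ 34.2 137.4] 77.7 z [0.0394 0.047  0.0483]
rack all 2577 [ 560.1 -199.3] [ 34.2 137.4] 77.7 z [0.0291 0.0468 0.0482]
floor 3769 [ 556.7 -204.2] [83.9 99.3] 80.7 z [0.0041 0.0058 0.0083]
rack_floor [211. 172.] 0.61 [ 0.5602 -0.1991  0.006 ]
rack [216. 170.] 0.86 [ 0.5601 -0.1944  0.    ]
held 7708 [ 538.2 -145.9] [40.3 88.6] 63.3 z [0.2326 0.258  0.266 ]
t 6.38 pos [ 0.5472 -0.1478  0.2275] jaw 82.8 tilt 1.06 turn 4.3 shift [-0.0168 -0.0474 -0.003 ] F [ 0.4 -0.1 -1.3] w 0.087 j7 1.74
```

View pics/w3.png

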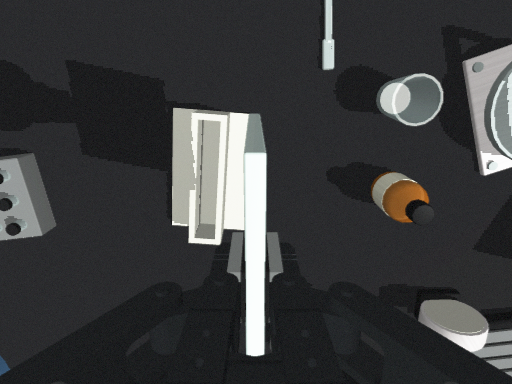

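The rack fits at (0.560, -0.199), yaw -12.3°; in this wrist view its trough is at (207,178) and the held screen at (255,230). I'll align above it.

apply_moves(
  commands=[
    [-0.007, -0.017, 0, 2.5, 1],
    [-0.007, -0.017, 0, 2.5, 1],
    [-0.004, -0.014, 0, 0, 1],
    [0, 0, 0, 0, 1],
    [0, 0, 0, 0, 1],
  ],
)

```text
clock: 6.8
position: [0.5577, -0.1987, 0.2248]
ee_rot: [0.099, 0.995, 0.003, -0.01]
ft_force: [-0.0, 1.0, -1.3]
grip_width: 0.086
```

```bash
python3 -c "
from h import *
to((.562,-.199,.11),77.7)
M=R.from_quat(manip.get_obs()['ee_rot']).as_matrix();print(M.round(3))"
```

```text
t 6.8 pos [ 0.5577 -0.1987  0.2248] jaw 78.6 tilt 1.24 turn 0.9 shift [-0.0067  0.0002  0.1147] F [-0.   1.  -1.3] w 0.086 j7 1.78
[[-0.98   0.197 -0.02 ]
 [ 0.197  0.98   0.007]
 [ 0.021  0.003 -1.   ]]
```

apply_moves(
  commands=[
    [-0.005, 0, 0.01, 0.9, 1],
    [0, 0, 0.025, 0, 1],
    [0, 0, 0.025, 0, 1],
    [0, 0, 0.02, 0, 1],
    [0, 0, 0.01, 0, 1],
  ],
)

```text
clock: 7.22
position: [0.564, -0.1973, 0.1312]
ee_rot: [0.106, 0.994, 0.003, -0.008]
ft_force: [0.1, 0.9, -0.9]
grip_width: 0.085
```

```bash
python3 -c "
from h import *
to((.562,-.199,.102),77.7)"
```

```text
t 7.22 pos [ 0.564  -0.1973  0.1312] jaw 77.9 tilt 0.96 turn 0.2 shift [ 0.0011 -0.0022  0.0293] F [ 0.1  0.9 -0.9] w 0.085 j7 1.8
```

apply_moves(
  commands=[
    [0, -0.002, 0.01, 0, 1],
    [0, 0, 0.01, 0, 1],
    [0, 0, 0.004, 0, 1],
  ],
)

```text
clock: 7.47
position: [0.5629, -0.1974, 0.1033]
ee_rot: [0.105, 0.994, 0.004, -0.009]
ft_force: [0.6, 0.8, -1.0]
grip_width: 0.086
```

```bash
python3 -c "
from h import *
to((.562,-.199,.102),77.7)"
```

```text
t 7.47 pos [ 0.5629 -0.1974  0.1033] jaw 78.0 tilt 1.12 turn 0.3 shift [ 0.0005 -0.0018  0.0013] F [ 0.6  0.8 -1. ] w 0.086 j7 1.82
```

Now small downward steps until contact.

apply_moves(
  commands=[
    [0, -0.002, 0.002, 0, 1],
    [0, 0, 0.002, 0, 1],
  ],
)

```text
clock: 7.63
position: [0.5633, -0.1989, 0.1026]
ee_rot: [0.104, 0.995, 0.005, -0.008]
ft_force: [-11.7, 3.2, 24.6]
grip_width: 0.084
```

```bash
python3 -c "
from h import *
to((.562,-.199,.102),77.7)"
```

```text
t 7.63 pos [ 0.5633 -0.1989  0.1026] jaw 78.0 tilt 1.10 turn 0.3 shift [ 0.0013 -0.0004  0.0006] F [-11.7   3.2  24.6] w 0.084 j7 1.82
```

Contact. One settling row, then release.

apply_moves(
  commands=[
    [0, 0, 0, 0, 1],
    [0, 0, 0, 0, 0.6],
    [0, 0, 0, 0, 0.5],
    [0, 0, 0, 0, 0.3],
    [0, 0, 0, 0, 0],
  ],
)

```text
clock: 8.05
position: [0.5659, -0.1996, 0.1061]
ee_rot: [0.104, 0.995, 0.005, -0.005]
ft_force: [-0.3, 0.1, 0.1]
grip_width: 0.475
```

```bash
python3 - <<'E'
from h import *
to((.562,-.199,.102),77.7)
im,d,K,T=shot("side");p=cloud(d,K,T);fit("scr",near(p,d,(.56,-.2),.07,.06,.14))
im,d,K,T=shot("wrist");p=cloud(d,K,T);fit("scr",near(p,d,(.56,-.2),.07,.11,.14))
E
```

```text
t 8.05 pos [ 0.5659 -0.1996  0.1061] jaw 78.0 tilt 0.81 turn 0.3 shift [ 0.0039 -0.0003  0.0042] F [-0.3  0.1  0.1] w 0.475 j7 1.82
scr 601 [ 555.2 -193.1] [92.5 57.3] 13.4 z [0.0639 0.0991 0.1326]
scr 7509 [ 558.  -195.5] [59.  84.9] 43.9 z [0.1167 0.1319 0.1373]
```

apply_moves(
  commands=[
    [0, 0, -0.005, 0, -0.3],
    [0, 0, -0.02, 0, -0.3],
    [0, 0, -0.035, 0, -0.3],
    [0, 0, -0.04, 0, -0.3],
    [0, 0, -0.03, 0, -0.3],
  ],
)

```text
clock: 8.57
position: [0.563, -0.1994, 0.2337]
ee_rot: [0.104, 0.994, 0.005, -0.013]
ft_force: [0.1, 0.4, 0.4]
grip_width: 0.652
```

```bash
python3 - <<'E'
from h import *
im,d,K,T=shot("wrist","w4.png");p=cloud(d,K,T);fit("scr",near(p,d,(.56,-.2),.07,.118,.14));fit("scrlow",near(p,d,(.56,-.2),.07,.055,.1))
im2,d,K,T=shot("scene","s4.png");cv2.imwrite("pics/m4.png",np.hstack([cv2.resize(im,(400,300)),cv2.resize(im2[110:260,180:380],(400,300))])[...,::-1])
to((.529,.144,.24),101)
E
```

```text
scr 1307 [ 559.4 -196.6] [  8.  100.1] 77.2 z [0.1308 0.1321 0.1332]
scrlow 25 [ 510.9 -185.5] [6.9 0.3] 76.5 z [0.0635 0.0802 0.0945]
t 8.67 pos [ 0.5651 -0.2003  0.2366] jaw 78.0 tilt 1.18 turn -23.0 shift [0.1067 0.3293 0.0011] F [ 0.6  0.5 -0.7] w 0.65 j7 1.77
```

View pics/m4.png

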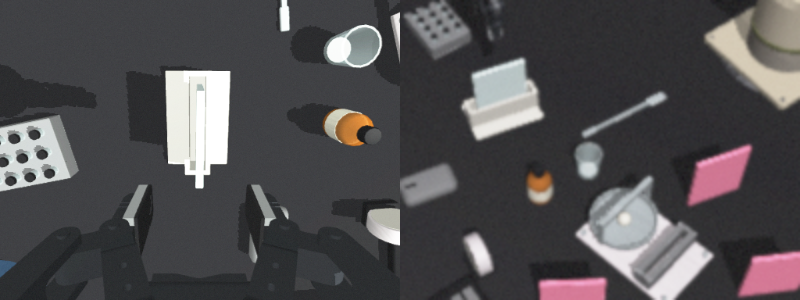

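The screen stands upright in the rack (wrist fit 8 x 100 mm, top edge at z 0.132); in the right half it's at (500,90). Next, the pan.

apply_moves(
  commands=[
    [0.006, 0.018, -0.003, 0, -0.3],
    [0.0115, 0.0355, 0, 0, -0.3],
    [0.0115, 0.0355, 0, 0, -0.3],
    [0.0115, 0.0355, 0, 0, -0.3],
    [0.0115, 0.0355, 0, 0, -0.3],
  ],
)

```text
clock: 9.08
position: [0.5466, -0.0385, 0.2424]
ee_rot: [0.113, 0.994, 0.002, -0.007]
ft_force: [0.9, 0.7, 0.1]
grip_width: 0.649
```

apply_moves(
  commands=[
    [0.0115, 0.0355, 0, 0, -0.3],
    [0.0115, 0.0355, 0, 0, -0.3],
    [0.0115, 0.0355, 0, 0, -0.3],
    [0.006, 0.02, 0, 0, -0.3],
    [0, 0, 0, 0, -0.3],
  ],
)

```text
clock: 9.5
position: [0.5312, 0.1092, 0.2421]
ee_rot: [0.108, 0.994, 0.003, -0.008]
ft_force: [-0.5, 0.1, 0.5]
grip_width: 0.652
```

apply_moves(
  commands=[
    [0, 0, 0, -6, -0.3],
    [0, 0, 0, -6, -0.3],
    [0, 0, 0, -6, -0.3],
    [0, 0, 0, -5, -0.3],
    [0, 0, 0, 0, -0.3],
  ],
)

```text
clock: 9.92
position: [0.5299, 0.1101, 0.2402]
ee_rot: [-0.104, 0.995, 0.004, -0.009]
ft_force: [-0.2, -0.4, 0.7]
grip_width: 0.653
```

```bash
python3 - <<'E'
from h import *
to((.530,.1443,.2),100.7)
print(manip.get_obs()["joint_pos"].round(2))
im,d,K,T=shot("wrist","w5.png");p=cloud(d,K,T);fit("bar",near(p,d,(.53,.144),.075,.085,.105))
E
```

```text
t 9.92 pos [0.5299 0.1101 0.2402] jaw 101.9 tilt 1.14 turn 1.2 shift [-0.0078  0.033   0.0404] F [-0.2 -0.4  0.7] w 0.653 j7 1.55
[-0.61  0.15  0.37  1.68 -0.07  1.34  1.55]
bar 1669 [530.7 143.8] [125.2  10.4] 10.7 z [0.0931 0.0989 0.1001]
```

apply_moves(
  commands=[
    [-0.003, 0.012, 0, 1.2, -0.2],
    [-0.003, 0.013, 0.01, 0, -0.2],
    [-0.001, 0.008, 0.02, 0, -0.2],
    [0, 0, 0.02, 0, -0.2],
    [0, 0, 0.02, 0, -0.2],
  ],
)

```text
clock: 10.38
position: [0.5321, 0.1454, 0.1701]
ee_rot: [-0.082, 0.997, 0.005, -0.005]
ft_force: [0.3, 0.3, -1.0]
grip_width: 0.6
```

apply_moves(
  commands=[
    [0, 0, 0.02, 0, -0.2],
    [0, 0, 0.015, 0, -0.2],
    [0, 0, 0.005, 0, -0.2],
  ],
)

```text
clock: 10.63
position: [0.5289, 0.1467, 0.1227]
ee_rot: [-0.079, 0.997, 0.004, -0.008]
ft_force: [0.4, 0.4, -0.2]
grip_width: 0.604
```

```bash
python3 - <<'E'
from h import *
to((.5307,.1438,.073),100.7)
im,d,K,T=shot("wrist","w5.png");p=cloud(d,K,T);fit("bar",near(p,d,(.53,.144),.075,.085,.105))
E
```

```text
t 10.63 pos [0.5289 0.1467 0.1227] jaw 99.1 tilt 1.06 turn -1.6 shift [-0.0021 -0.0036  0.0497] F [ 0.4  0.4 -0.2] w 0.604 j7 1.47
bar 3883 [530.5 144. ] [125.1  10. ] 10.6 z [0.098  0.099  0.1001]
```

apply_moves(
  commands=[
    [-0.002, -0.003, 0.015, -1.5, -0.2],
    [0, 0, 0.015, 0, -0.2],
    [0, 0, 0.012, 0, -0.2],
    [0, 0, 0.003, 0, -0.2],
  ],
)

```text
clock: 11.02
position: [0.5318, 0.1453, 0.0776]
ee_rot: [-0.091, 0.996, 0.005, -0.007]
ft_force: [-0.9, 0.2, -0.7]
grip_width: 0.602
```

```bash
python3 - <<'E'
from h import *
to((.5306,.1439,.073),100.6)
E
```

```text
t 11.02 pos [0.5318 0.1453 0.0776] jaw 100.4 tilt 0.96 turn -0.2 shift [ 0.0014 -0.0012  0.0046] F [-0.9  0.2 -0.7] w 0.602 j7 1.52
```

apply_moves(
  commands=[
    [0.001, -0.0012, 0.004, -0.2, 0.5],
    [0, 0, 0, 0, 0.5],
    [0, 0, 0, 0, 0.5],
    [0, 0, 0, 0, 0.5],
  ],
)

```text
clock: 11.35
position: [0.5317, 0.1442, 0.0746]
ee_rot: [-0.092, 0.996, 0.005, -0.006]
ft_force: [-0.2, 0.1, 0.2]
grip_width: 0.248
```

```bash
python3 - <<'E'
from h import *
to((.5306,.1439,.073),100.6)
im,d,K,T=shot("wrist","w6.png");p=cloud(d,K,T);fit("bar",near(p,d,(.53,.144),.075,.085,.105))
E
```

```text
t 11.35 pos [0.5317 0.1442 0.0746] jaw 100.6 tilt 0.91 turn -0.0 shift [ 0.0011 -0.0002  0.0016] F [-0.2  0.1  0.2] w 0.248 j7 1.52
bar 7890 [521.7 140.3] [102.5  46.4] 28.9 z [0.0899 0.099  0.1012]
```

Centred to within 1 mm. Close gently.

apply_moves(
  commands=[
    [0.001, 0, 0.001, 0, 0.6],
    [0, 0, 0, 0, 0.68],
    [0, 0, 0, 0, 0.74],
    [0, 0, 0, 0, 0.8],
    [0, 0, 0, 0, 1],
  ],
  squeeze=50,
)

```text
clock: 11.82
position: [0.5315, 0.1443, 0.0752]
ee_rot: [-0.092, 0.996, 0.005, -0.005]
ft_force: [-0.2, -0.4, -1.0]
grip_width: 0.104
```

apply_moves(
  commands=[
    [0, 0, 0, 0, 1],
    [0, 0, 0, 0, 1],
    [0, 0, 0, 0, 1],
    [0, 0, 0, 0, 1],
  ],
)

```text
clock: 12.15
position: [0.5315, 0.1444, 0.0752]
ee_rot: [-0.092, 0.996, 0.005, -0.005]
ft_force: [-1.4, -0.3, -1.2]
grip_width: 0.103
```

```bash
python3 - <<'E'
from h import *
to((.5306,.1439,.073),100.6)
im,d,K,T=shot("wrist","w7.png");p=cloud(d,K,T);fit("bar",near(p,d,(.53,.144),.075,.085,.102))
for t,z in [("ball_center",.0375),("pan_centre",.025),("stand_seat",.02)]:
    for r in nets.place_of("wrist",t)[:2]: print(t,np.round(r["xy"]),round(r["conf"],2),atz(r["xy"],z,K,T).round(4))
im2,_,_,_=shot("side","s7.png");cv2.imwrite("pics/m7.png",np.hstack([cv2.resize(im,(400,300)),cv2.resize(im2[180:330,170:370],(400,300))])[...,::-1])
E
```

```text
t 12.15 pos [0.5315 0.1444 0.0752] jaw 100.6 tilt 0.83 turn -0.0 shift [ 0.001  -0.0003  0.0022] F [-1.4 -0.3 -1.2] w 0.103 j7 1.52
bar 7067 [521.4 141.2] [104.8  35.3] 23.5 z [0.0907 0.099  0.1001]
ball_center [253. 215.] 0.78 [0.5315 0.1439 0.0375]
pan_centre [255. 206.] 0.58 [0.5302 0.1448 0.025 ]
pan_centre [ 41. 259.] 0.27 [0.5914 0.0149 0.025 ]
```

View pics/m7.png

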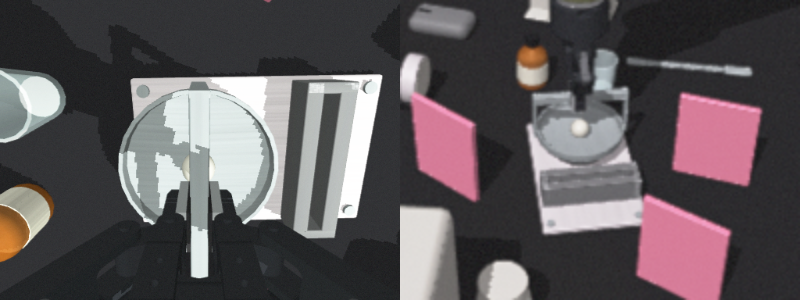

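The bar is gripped and the ball is in the middle (left half about (198,165), right half (580,127)). Lifting slowly.

apply_moves(
  commands=[
    [0, 0, -0.001, 0, 1],
    [0, 0, -0.0015, 0, 1],
    [0, 0, -0.002, 0, 1],
    [0, 0, -0.003, 0, 1],
    [0, 0, -0.003, 0, 1],
  ],
)

```text
clock: 12.82
position: [0.5303, 0.1439, 0.085]
ee_rot: [-0.092, 0.996, 0.005, -0.007]
ft_force: [-0.2, 0.2, -2.4]
grip_width: 0.106
```

apply_moves(
  commands=[
    [0, 0, -0.003, 0, 1],
    [0, 0, -0.003, 0, 1],
    [0, 0, -0.003, 0, 1],
    [0, 0, -0.003, 0, 1],
    [0, 0, -0.003, 0, 1],
  ],
)

```text
clock: 13.23
position: [0.5305, 0.1437, 0.1019]
ee_rot: [-0.092, 0.996, 0.005, -0.006]
ft_force: [0.2, 0.6, -3.3]
grip_width: 0.104
```

```bash
python3 - <<'E'
from h import *
to((.5315,.1444,.175),100.6);M=R.from_quat(manip.get_obs()['ee_rot']).as_matrix();print(M[:,2].round(4))
im,d,K,T=shot("wrist","w8.png")
for t,z in [("ball_center",manip.get_obs()["position"][2]-.0752+.0375)]:
    for r in nets.place_of("wrist",t)[:2]: print(t,np.round(r["xy"]),round(r["conf"],2),atz(r["xy"],z,K,T).round(4))
E
```

```text
t 13.23 pos [0.5305 0.1437 0.1019] jaw 100.6 tilt 0.93 turn -0.0 shift [-0.0002  0.0013 -0.0731] F [ 0.2  0.6 -3.3] w 0.104 j7 1.51
[-0.0137  0.0087 -0.9999]
ball_center [255. 217.] 0.71 [0.531  0.1447 0.0649]
```

apply_moves(
  commands=[
    [0, 0, -0.003, 0, 1],
    [0, 0, -0.0035, 0, 1],
    [0, 0, -0.0035, 0, 1],
    [0, 0, -0.0035, 0, 1],
    [0, 0, -0.0035, 0, 1],
  ],
)

```text
clock: 13.75
position: [0.5305, 0.1435, 0.1199]
ee_rot: [-0.092, 0.996, 0.005, -0.007]
ft_force: [-0.3, -0.5, -3.3]
grip_width: 0.106
```

apply_moves(
  commands=[
    [0, 0, -0.0035, 0, 1],
    [0, 0, -0.0035, 0, 1],
    [0, 0, -0.0035, 0, 1],
    [0, 0, -0.0035, 0, 1],
    [0, 0, -0.0035, 0, 1],
  ],
)

```text
clock: 14.17
position: [0.5309, 0.1433, 0.1396]
ee_rot: [-0.092, 0.996, 0.005, -0.007]
ft_force: [-0.7, -0.5, -2.6]
grip_width: 0.107
```

apply_moves(
  commands=[
    [0, 0, -0.0035, 0, 1],
    [0, 0, -0.0035, 0, 1],
    [0, 0, -0.0035, 0, 1],
    [0, 0, -0.0035, 0, 1],
    [0, 0, -0.0035, 0, 1],
  ],
)

```text
clock: 14.58
position: [0.5311, 0.1431, 0.159]
ee_rot: [-0.092, 0.996, 0.005, -0.007]
ft_force: [-0.4, -0.9, -2.0]
grip_width: 0.104
```

```bash
python3 - <<'E'
from h import *
to((.5315,.1444,.175),10.6);M=R.from_quat(manip.get_obs()['ee_rot']).as_matrix();print(M[:,2].round(4))
im,d,K,T=shot("wrist","w9.png")
for t,z in [("ball_center",manip.get_obs()["position"][2]-.0752+.0375)]:
    for r in nets.place_of("wrist",t)[:2]: print(t,np.round(r["xy"]),round(r["conf"],2),atz(r["xy"],z,K,T).round(4))
E
```

```text
t 14.58 pos [0.5311 0.1431 0.159 ] jaw 100.6 tilt 0.94 turn 90.0 shift [-0.0004  0.0014 -0.016 ] F [-0.4 -0.9 -2. ] w 0.104 j7 1.49
[-0.014   0.0085 -0.9999]
ball_center [256. 213.] 0.63 [0.5292 0.1438 0.1221]
ball_center [254. 264.] 0.33 [0.5619 0.1487 0.1221]
```

apply_moves(
  commands=[
    [0, 0, -0.003, 0, 1],
    [0, 0, -0.003, 0, 1],
    [0, 0, -0.002, 0, 1],
    [0, 0, -0.001, 0, 1],
    [0, 0, -0.0005, 0.5, 1],
  ],
)

```text
clock: 15.1
position: [0.5314, 0.143, 0.1694]
ee_rot: [-0.088, 0.996, 0.005, -0.006]
ft_force: [-0.1, 0.1, -3.6]
grip_width: 0.107
```

apply_moves(
  commands=[
    [0, 0, 0, 1, 1],
    [0, 0, 0, 1.5, 1],
    [0, 0, 0, 2, 1],
    [0, 0, 0, 2.5, 1],
    [0, 0, 0, 2.5, 1],
  ],
)

```text
clock: 15.52
position: [0.5312, 0.1429, 0.1692]
ee_rot: [0.001, 1.0, 0.004, -0.007]
ft_force: [0.8, -0.2, -3.0]
grip_width: 0.106
```

```bash
python3 - <<'E'
from h import *
to((.5311,.1435,.175),10.6);M=R.from_quat(manip.get_obs()['ee_rot']).as_matrix();print(M[:,2].round(4))
im,d,K,T=shot("wrist","w9.png")
for t,z in [("ball_center",manip.get_obs()["position"][2]-.0752+.0375)]:
    for r in nets.place_of("wrist",t)[:2]: print(t,np.round(r["xy"]),round(r["conf"],2),atz(r["xy"],z,K,T).round(4))
E
```

```text
t 15.52 pos [0.5312 0.1429 0.1692] jaw 89.9 tilt 0.95 turn 79.3 shift [ 0.0002  0.0006 -0.0058] F [ 0.8 -0.2 -3. ] w 0.106 j7 1.31
[-0.0141  0.0085 -0.9999]
ball_center [258. 217.] 0.55 [0.5322 0.1453 0.1314]
```

Tilt is steady and the ball is centred. I'll continue the turn.

apply_moves(
  commands=[
    [0, 0, -0.001, 2.5, 1],
    [0, 0, -0.001, 3, 1],
    [0, 0, -0.001, 3, 1],
    [0, 0, -0.001, 3, 1],
    [0, 0, 0, 3, 1],
  ],
)

```text
clock: 16.03
position: [0.5309, 0.1428, 0.1728]
ee_rot: [0.127, 0.992, 0.003, -0.008]
ft_force: [0.7, -0.0, -2.7]
grip_width: 0.105
```

apply_moves(
  commands=[
    [0, 0, 0, 3, 1],
    [0, 0, 0, 3, 1],
    [0, 0, 0, 3, 1],
    [0, 0, 0, 3, 1],
    [0, 0, 0, 3, 1],
  ],
)

```text
clock: 16.45
position: [0.5308, 0.1428, 0.1725]
ee_rot: [0.259, 0.966, 0.002, -0.008]
ft_force: [0.4, 1.2, -2.7]
grip_width: 0.109
```

apply_moves(
  commands=[
    [0, 0, 0, 3, 1],
    [0, 0, 0, 3, 1],
    [0, 0, 0, 3, 1],
    [0, 0, 0, 3, 1],
    [0, 0, 0, 3, 1],
  ],
)

```text
clock: 16.87
position: [0.5305, 0.1429, 0.1721]
ee_rot: [0.386, 0.922, 0.0, -0.009]
ft_force: [0.7, 0.6, -2.2]
grip_width: 0.109
```

```bash
python3 - <<'E'
from h import *
to((.5311,.1435,.175),10.6);M=R.from_quat(manip.get_obs()['ee_rot']).as_matrix();print(M[:,2].round(4))
im,d,K,T=shot("wrist","w10.png")
for t,z in [("ball_center",manip.get_obs()["position"][2]-.0752+.0375)]:
    for r in nets.place_of("wrist",t)[:2]: print(t,np.round(r["xy"]),round(r["conf"],2),atz(r["xy"],z,K,T).round(4))
E
```

```text
t 16.87 pos [0.5305 0.1429 0.1721] jaw 44.6 tilt 1.01 turn 34.0 shift [ 0.0001  0.0009 -0.0029] F [ 0.7  0.6 -2.2] w 0.109 j7 0.53
[-0.016   0.0075 -0.9998]
ball_center [255. 214.] 0.86 [0.5302 0.1453 0.1344]
```

apply_moves(
  commands=[
    [0, 0, 0, 3, 1],
    [0, 0, -0.001, 3, 1],
    [0, 0, -0.001, 3, 1],
    [0, 0, -0.001, 3, 1],
    [0, 0, 0, 3, 1],
  ],
)

```text
clock: 17.38
position: [0.5304, 0.1428, 0.175]
ee_rot: [0.5, 0.866, -0.001, -0.009]
ft_force: [0.5, 0.4, -2.2]
grip_width: 0.104
```

apply_moves(
  commands=[
    [0, 0, 0, 3, 1],
    [0, 0, 0, 3, 1],
    [0, 0, 0, 2.5, 1],
    [0, 0, 0, 2.5, 1],
    [0, 0, 0, 2, 1],
  ],
)

```text
clock: 17.8
position: [0.5303, 0.1429, 0.1749]
ee_rot: [0.594, 0.804, -0.002, -0.009]
ft_force: [0.1, 1.3, -2.0]
grip_width: 0.105
```

```bash
python3 - <<'E'
from h import *
to((.5311,.1435,.175),10.6)
E
```

```text
t 17.8 pos [0.5303 0.1429 0.1749] jaw 17.1 tilt 1.04 turn 6.5 shift [ 0.0004  0.001  -0.0001] F [ 0.1  1.3 -2. ] w 0.105 j7 0.06
```

apply_moves(
  commands=[
    [0, 0, 0, 2, 1],
    [0, 0, 0, 1.5, 1],
    [0, 0, 0, 1, 1],
    [0, 0, 0, 0.6, 1],
    [0, 0, 0, 0, 1],
  ],
)

```text
clock: 18.22
position: [0.5302, 0.143, 0.1748]
ee_rot: [0.628, 0.778, -0.002, -0.009]
ft_force: [0.3, 0.6, -2.2]
grip_width: 0.104
```

```bash
python3 - <<'E'
from h import *
to((.5311,.1435,.175),10.9)
im,d,K,T=shot("wrist","w11.png");p=cloud(d,K,T)
fit("bar",near(p,d,(.531,.143),.075,.19,.205));z0=manip.get_obs()["position"][2]-.0752
for r in nets.place_of("wrist","ball_center")[:2]: print(np.round(r["xy"]),round(r["conf"],2),atz(r["xy"],z0+.0375,K,T).round(4))
for n in ("side","scene"):
    im2,d,K,T=shot(n);p=cloud(d,K,T);q=near(p,d,(.531,.143),.075,.18,.215);fit(n+" bar",q)
    A=np.c_[q[:,0]-.531,q[:,1]-.143,np.ones(len(q))]
    h=near(p,d,(.512,.235),.075,.033,.05);fit(n+" holder",h)
    if n=="side":s=im2
cv2.imwrite("pics/m11.png",np.hstack([cv2.resize(im,(400,300)),cv2.resize(s[130:330,130:397],(400,300))])[...,::-1])
E
```

```text
t 18.22 pos [0.5302 0.143  0.1748] jaw 12.2 tilt 1.04 turn 1.3 shift [ 0.0003  0.001  -0.0002] F [ 0.3  0.6 -2.2] w 0.104 j7 -0.02
bar 7063 [528.1 155. ] [ 35.4 104.8] 25.1 z [0.1948 0.1987 0.2013]
[256. 214.] 0.62 [0.5314 0.1459 0.1371]
side bar 255 [525.8 153.9] [ 36.2 111.4] 24.7 z [0.1831 0.1976 0.2116]
side holder 525 [510.3 235.3] [123.7  41.1] 11.2 z [0.0342 0.0396 0.0424]
scene bar 147 [530.7 146. ] [ 35.9 122.3] 25.0 z [0.1861 0.1975 0.2062]
scene holder 296 [511.7 233.7] [127.4  36.3] 11.5 z [0.0352 0.0408 0.0448]
```

View pics/m11.png

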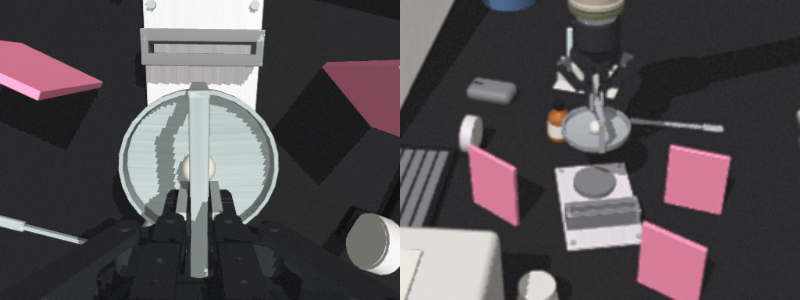

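The bar is square to the slot within about 1° and the ball is central. A final trim, then let it settle.

apply_moves(
  commands=[
    [0, 0, 0, 0.5, 1],
    [0, 0, 0, 0.5, 1],
    [0, 0, 0, 0, 1],
    [0, 0, 0, 0, 1],
    [0, 0, 0, 0, 1],
  ],
)

```text
clock: 18.83
position: [0.5302, 0.1429, 0.1748]
ee_rot: [0.635, 0.772, -0.002, -0.009]
ft_force: [-0.5, 0.4, -3.2]
grip_width: 0.104
```

apply_moves(
  commands=[
    [0, 0, 0, 0, 1],
    [0, 0, 0, 0, 1],
    [0, 0, 0, 0, 1],
    [0, 0, 0, 0, 1],
    [0, 0, 0, 0, 1],
  ],
)

```text
clock: 19.25
position: [0.5302, 0.1429, 0.1748]
ee_rot: [0.635, 0.773, -0.002, -0.009]
ft_force: [0.2, -0.2, -1.8]
grip_width: 0.103
```

```bash
python3 - <<'E'
from h import *
to((.5311,.1435,.175),11.1);o=manip.get_obs();print(o["joint_velocities"].round(3))
im,d,K,T=shot("wrist","w12.png");p=cloud(d,K,T);z0=o["position"][2]-.0752
for r in nets.place_of("wrist","ball_center")[:1]: print("ball",np.round(r["xy"]),atz(r["xy"],z0+.0375,K,T).round(4))
q=near(p,d,(.531,.143),.062,z0+.036,z0+.05);A=np.c_[q[:,:2],np.ones(len(q))];c=np.linalg.lstsq(A,q[:,2],rcond=None)[0];print("rim n",len(q),"tilt deg",np.degrees(c[:2]).round(2))
b=near(p,d,(.531,.143),.07,z0+.094,z0+.104)
M=R.from_quat(o['ee_rot']).as_matrix();l=(b-o["position"])@M;b=b[(abs(l[:,1])<.004)];A=np.c_[(b-o["position"])@M[:,0],np.ones(len(b))];print("bar slope deg",np.degrees(np.linalg.lstsq(A,b[:,2],rcond=None)[0][0]).round(2))
im,d,K,T=shot("scene");p=cloud(d,K,T);fit("parked",near(p,d,(.56,-.2),.07,.1,.145))
E
```

```text
t 19.25 pos [0.5302 0.1429 0.1748] jaw 11.2 tilt 1.04 turn 0.1 shift [ 0.0004  0.001  -0.0002] F [ 0.2 -0.2 -1.8] w 0.103 j7 -0.04
[ 0.     0.001 -0.     0.002 -0.     0.002  0.002]
ball [256. 215.] [0.5317 0.1451 0.1371]
rim n 4490 tilt deg [-0.96  0.73]
bar slope deg -0.08
parked 193 [ 559.1 -197. ] [15.4 99.5] 78.1 z [0.1029 0.1212 0.1329]
```

Everything is level and still, so I'll hand it in.

```bash
python3 -c "
from h import *
print(workorder.hand_in())"
```

```text
the job is handed in; nothing more can be done
None
```

The job is done and handed in at about 19.4 s of the 61 s allowed. I slid the frosted screen straight up out of the slot and stood it in the rack's trough. Then I lifted the pan straight up by its stirrup, turned it a quarter turn, and finished still holding it.

Last checks:
- **Screen:** a wrist-camera fit just after release shows it upright, with its top edge at z 0.132 m and centred within about 3 mm of the trough's middle. The last scene-camera look still has it there.
- **Pan height and turn:** it is about 99.6 mm above its seat. By the tool angle, the bar is square to the slot within about 0.3°.
- **Pan level:** the arm was still. The depth readings don't quite agree: the bar reads level to about 0.1°, but the rim fit shows about 1° of tilt. The tool itself leaned about 1°, and the moves offer no way to correct that.
- **Ball:** it lies within about 3 mm of the middle.
- **Forces:** the largest wrist reading I saw was about 27 N, when the screen touched the trough floor.
- **Other things:** I did not touch the pink look-alikes or the bystanders.

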